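# Hold a spring clip gaping over the breeder frame's divider card

## Robot

A 6-joint arm with a two-finger parallel gripper is mounted at the origin on the work surface. World frame = base frame: x ahead of the robot, y to its left, z up, the work surface at z = 0. Lengths are in mm, angles in rad, forces in N, time in s.
With the tool pointing down it reaches from about 300 to 775 mm from the base axis. Payload 14.6 kg.
Tool frame: the origin (TCP) lies at the very end of the fingers, on their centre line; the grasp point (between the pads) lies 19 mm behind it; z points along the fingers, y is the line along which they close (so a half turn about z gives the same grasp; the last joint's range is limited). The gripper opens to 94 mm and grips with 3 to 60 N. Pads are 16 mm wide; open, the fingers measure 119 mm over their backs; the gripper's body (75 mm by 177 mm) begins 78 mm behind the grasp point.
Start: joints at [1.23, 0.3, 1.521, -0, 1.321, -0.067], TCP at [148.713, 529.503, 205.446] pointing down, gripper open.
Joint ranges: [-3.03, 3.03], [-0.79, 2.21], [0.23, 2.52], [-1.04, 4.18], [0, 3.07], [-2.55, 2.55]. Speed limits (rad/s): [2.22, 2.22, 2.57, 3.14, 3.14, 3.14].

## Interface

Orientations are given as [roll, pitch, yaw] about the fixed x, y, z axes, in that order (R = Rz(yaw) Ry(pitch) Rx(roll)).
In Python, from cell import manip, eyes, ticket gives the robot as it stands. The module is installed in compiled form; this text tells all that it offers.
- The arm moves only by the tool arm_command, never from a script. Its argument "plan" is a list of rows, each a list of 5 numbers: the opening, from -1 (shut) to 1 (fully open), then the shift along the tool's x, y, z in m, then the turn about the tool's z in rad. In form: [[jaw, dx, dy, dz, roll], ...]. A call has 1 to 20 rows; each row shifts and turns the commanded pose from where the row before left it, along the tool's axes as they then stand; what a row does not reach is not made up. A row lasts 1/8 s, in which the tool goes at most 62.5 mm and 10.7 degrees, less where a joint would pass 70% of its speed; a pose out of reach is approached as far as the arm can. A call is refused whole if a number of a shift passes 0.0625 or a number of a turn 0.188, either way. A call with a gripper value outside its range is refused whole. The fingers move at their own pace and stop on an object; "newtons" is the grip in N (left out, the last holds). Time passes only in rows, so rows that do not move let the fingers close. It gives the time, the measured TCP pose, the force, the opening and the grip force at its end, in the units of the state.
- manip.read_state(): the state, without advancing time (a new reading comes with each control period).
- eyes.camera(name): name is "scene" or "top" or "wrist"; returns a dict with "img" (480x640x3 uint8, blue, green, red), "z_map" (480x640 float32, mm along the optical axis (not along the pixel's ray), 0 where there is no reading), "fx", "fy", "cx", "cy" (pixels), "dist" ([k1, k2, p1, p2, k3] as OpenCV has them; the pictures are not rectified), "eye" and "orientation" of the camera in the world. Camera axes: x right, y down, z forward; pixel columns grow to the right and rows downward; lengths in mm; the calibration is good to about 2 mm. A picture is of the moment at which its call begins.
- ticket.sign_off(): hands the job in; it is judged then, once.
The state is a dict: "clock": time; "joints": joint angles; "qd": joint speeds; "effort": joint torques, N m; "eef_pos": TCP position; "eef_rot": TCP orientation; "wrist_force": force on the tool from outside, world axes, zero at the start; "moment": the same for the moment, N m; "finger_gap": finger opening in mm; "finger_force": force on a finger pad.
Only numpy, scipy, OpenCV 4.12 (cv2) and the standard library are available. Lean on these libraries where they do the work, as an engineer would, in place of code of your own. Each camera call takes 0.05 s, during which the arm holds its last target. There are 200 camera calls.

## Task

The net is about to go back on the breeder frame: take the grey spring clip from its rest by squeezing its handles, and bring it, jaws spread wide, down over the middle of the top edge of the white divider card that stands in the black breeder frame, so that the card's edge is well inside the gaping jaws. Finish while still holding the clip there, upright and in line with the card, squeezed wide open and with the clip touching neither card nor frame, so that I can tuck the net's hem in. Do not push the frame or the clip's rest about, and leave the small record card in its own foot, the ceramic block, the jar and the tongs where they are.

Things in the scene. Friction and masses are not known exactly. Their poses are not given: they have to be found in the camera images.
- clip: Grey plastic spring clip with a steel bar, 0.08 kg, standing handles up, jaws down in its rest. Origin: middle of the bar (70 x 14 x 12 mm, long along x) on the pivot axis. z up along the handles, y: direction in which the handles are squeezed and the jaws open. Squeezing the handle ends together along y opens the jaws; let go, it snaps shut.
- clip_handles (a point): Point midway between the round upper ends of the clip's two handles, 42 mm above the clip's origin; axes as the clip's. The handles are 34 mm wide along x and slope apart upwards like a V, 47 mm over their outsides at the ends when shut, nearly parallel when fully squeezed.
- clip_jaws (a point): Point midway between the tips of the clip's jaws, 42 mm below the clip's origin; axes as the clip's. The jaws are 34 mm wide along x, 4 mm apart at the tips when shut.
- jaw_a (a joint): Opening angle of one jaw (rad); the other always opens equally. 0: shut, handle ends 47 mm over all, tips 4 mm apart. 0.2: handles 29 mm, tips 20 mm. 0.3: handles 20 mm, tips 27 mm. 0.35 (hard stop): handles 16 mm, tips 31 mm. It takes about 3 N on each handle to begin and 10 N at the stop.
- card_top (a point): Middle of the top edge of the divider card in the breeder frame. The card is white stiff plastic, 4 mm thick, 120 mm wide, upright, its top 105 mm above the shelf; axes as the frame's: card along y, its faces look along x, z up.
- frame: Breeder net frame without its net: skeleton box of black plastic bars, 100 mm (x) by 150 mm (y) by 60 mm high, loose, 0.3 kg, with the divider card standing along y in its middle and reaching 45 mm above the top bars. Origin: centre of the underside on the shelf.
- rest: Black plastic clip rest, loose: foot 90 x 60 mm with two upright cheeks 48 mm apart (inside) that carry the ends of the clip's bar 52 mm above the shelf, between 6 mm high lips, so the bar only needs to be lifted. The jaws hang free between the cheeks and have room to open there. Origin: centre of the underside; same axes as the clip at the start (bar along x).
- record: Bystander: smaller white record card, 55 mm wide, 4 mm thick, top 106 mm above the shelf, upright in a solid black foot 50 x 70 x 16 mm. Origin: centre of the underside.
- block: Bystander: white ceramic bacteria house block, 80 x 90 x 55 mm, with holes in its top. Origin: centre of the underside.
- jar: Bystander: empty clear plastic jar with a black twist cap, 72 mm across, 85 mm high. Origin: centre of the underside.
- tongs: Bystander: white plastic feeding tongs lying flat, 180 mm long, 9 mm high. Origin: middle, on the shelf.
Mind the look-alikes: they are no part of the job. Leave any pink or yellow look-alike of the rest alone.

How it is judged (in metres and radians):
On the way:
1. the clip is lifted clear of its rest, in the gripper (height (world z) of clip above 0.085 m and contact force between clip and rest below 0.1 N and contact force between clip and the fingers above 1 N), for 0.2 s.
At the end, for the whole second after the job is handed in: Gripper holds the clip, jaws open over 0.15 rad, upright and in line with the card within 0.25 rad; middle of the card's edge within 25 mm of clip centre along the card, 9 mm across, 8 mm or more inside the jaw tips, below the bar; clip touches neither card nor frame; all still (value of joint jaw_a above 0.15 rad and contact force between clip and the fingers above 2 N and contact force between clip and frame below 0.2 N and x of card_top in the frame of clip between -0.025 and 0.025 m and y of card_top in the frame of clip between -0.009 and 0.009 m and z of card_top in the frame of clip between -0.034 and -0.006 m and angle between the x axis of clip and the y axis of frame, either way round below 0.25 rad and angle between clip's own z axis and vertical below 0.25 rad and angle between frame's own z axis and vertical below 0.05 rad and linear speed of each of clip, frame below 0.02 m/s); the arm keeps its last pose, push and grip.
It fails at once if the record card, ceramic block, jar or tongs moved by more than 20 mm (distance of any of record, block, jar, tongs from where it was at the start of the episode above 0.02 m).
It fails at once if the breeder frame moved by more than 20 mm (distance of frame from where it was at the start of the episode above 0.02 m).
It fails at once if the clip rest moved by more than 20 mm (distance of rest from where it was at the start of the episode above 0.02 m).
It also fails if it takes over 30 s, if anything falls off the work surface, if the arm or the gripper's body presses on something with over 40 N, if the wrist force passes 120 N, or if a joint passes its speed limit or range.

## Working session

There is one attempt and no reset: what is moved stays moved. The work goes in short steps, Python scripts to look and compute and a tool call to move; the robot and the scene stay as the last step left them, time stands still between calls to the robot, and variables do not carry over. Pictures are saved under pics/ and viewed, at most 10 in all, crops included, and the job is handed in when it is done.

Besides the shell and the picture viewer there is one more tool, called after "Call:" as name(argument=value, ...), one argument or row to a line, values as JSON. arm_command: Moves the arm, as the interface text tells. Its arguments: {"type":"object","properties":{"plan":{"type":"array"},"newtons":{"type":"number"}},"required":["plan"]}

```bash
mkdir -p pics && cat > h.py <<'E'
import numpy as np, cv2
from scipy.spatial.transform import Rotation as R
from cell import manip, eyes, ticket
def cam(n):
    c=eyes.camera(n); c['K']=np.array([[c['fx'],0,c['cx']],[0,c['fy'],c['cy']],[0,0,1.]]); 
    o=np.array(c['orientation'],float)
    c['R']=o if o.shape==(3,3) else R.from_euler('xyz',o).as_matrix()
    c['d']=np.array(c['dist'],float); c['e']=np.array(c['eye'],float); return c
def rays(c,uv):
    p=cv2.undistortPoints(np.array(uv,float).reshape(-1,1,2),c['K'],c['d']).reshape(-1,2)
    return np.c_[p,np.ones(len(p))]@c['R'].T
def onplane(c,uv,z):
    r=rays(c,uv); return c['e']+r*((z-c['e'][2])/r[:,2])[:,None]
def cloud(c):
    v,u=np.mgrid[0:480,0:640]; r=rays(c,np.c_[u.ravel(),v.ravel()])
    P=c['e']+r*c['z_map'].reshape(-1,1); P[c['z_map'].ravel()==0]=np.nan
    return P.reshape(480,640,3)
E
python3 - <<'E'
from h import *
for n in('scene','top'):
    c=cam(n); cv2.imwrite(f'pics/{n}.png',c['img']); np.save(f'{n}.npy',cloud(c)); print(n,c['e'],c['orientation'],c['fx'])
print(manip.read_state())
E
```

```text
scene [1239.78911447  -70.7185382  1069.62382492] [-2.53373262e+00  2.19041738e-03  1.44967818e+00] 586.6335988551784
top [488.73797474   2.70251407 910.83545458] [-3.03418113  0.02893574 -1.56819315] 483.74663083681
{'clock': 0.1, 'joints': array([ 1.23042079e+00,  3.00396623e-01,  1.52155138e+00, -4.28061042e-06,
        1.32068857e+00, -6.66180725e-02]), 'qd': array([ 0.00084604, -0.00032605, -0.00010187, -0.00057146, -0.0013685 ,
       -0.00017064]), 'effort': array([-1.91431727e-04, -5.32642686e+01, -3.53281975e+01,  7.08428957e-02,
        2.35204987e-02, -1.04131368e-05]), 'eef_pos': array([148.62400144, 529.28240388, 204.93974468]), 'eef_rot': array([-3.14055078e+00, -6.53550077e-05,  2.86783621e+00]), 'wrist_force': array([-0.88148922, -0.40379776,  0.05786238]), 'moment': array([ 0.0117818 ,  0.06217095, -0.03583084]), 'finger_force': 0.0, 'finger_gap': 94.10198983247737}
```

View pics/scene.png

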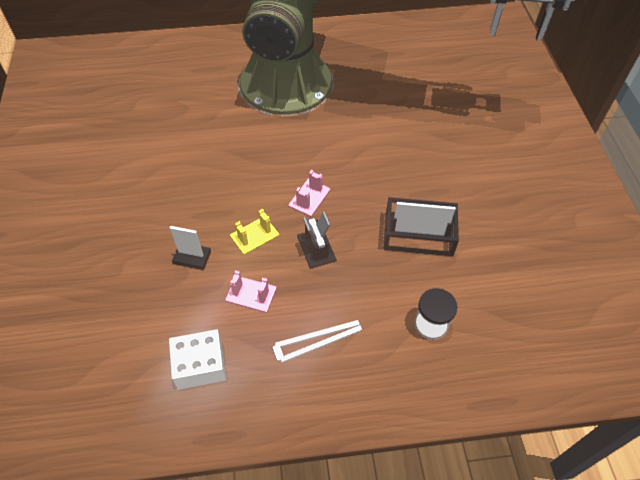

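View pics/top.png

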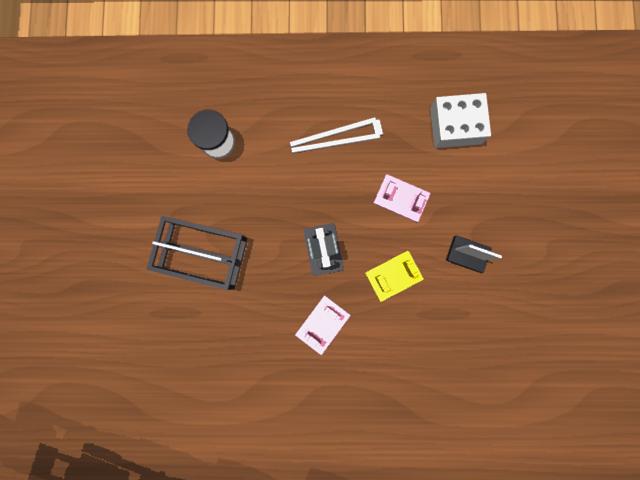

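The top view shows these candidates:
- **Clip:** the grey clip in the black rest is at top (323,249), scene (316,238). The look-alikes are pink at (322,325) and (402,198) and yellow at (394,276), all empty. I choose the black one.
- **Card:** the divider is in the open frame at top (195,252). The look-alike is the record card at (487,252), in a solid foot. I choose the one in the frame.

Next I'll check the clip in a close crop and measure.

```bash
python3 - <<'E'
from h import *
a=cv2.imread('pics/top.png')[210:290,280:370]; b=cv2.imread('pics/scene.png')[200:280,285:345]
f=cv2.imread('pics/top.png')[205:300,140:260]
s=lambda i:cv2.resize(i,(int(i.shape[1]*400/i.shape[0]*.6),240),interpolation=cv2.INTER_NEAREST)
cv2.imwrite('pics/crop.png',np.hstack([s(a),s(b),s(f)]))
P=np.load('top.npy'); I=cv2.imread('pics/top.png')
def rep(name,m):
    Q=P[m]; xy=Q[:,:2].astype(np.float32); c,s,an=cv2.minAreaRect(xy); w,V=np.linalg.eigh(np.cov(xy.T)); v=V[:,1]
    print(name,len(Q),'rect',np.round(c),np.round(s),'mean',Q.mean(0).round(1),'long axis deg',np.degrees(np.arctan2(v[1],v[0])).round(1),'z',np.percentile(Q[:,2],[1,50,99]).round(1))
v,u=np.mgrid[0:480,0:640]
box=lambda u0,u1,v0,v1:(u>u0)&(u<u1)&(v>v0)&(v<v1)
Z=P[...,2]; br=I.min(2)
for nm,b in(('clip',box(290,355,215,285)),('frame',box(140,260,205,300))):
    for z0,z1 in((3,30),(30,50),(50,64),(64,85),(85,115)):
        m=b&(Z>z0)&(Z<z1)
        if m.sum()>8: rep(f'{nm} {z0}-{z1}',m)
rep('bar white',box(290,355,215,285)&(br>180)); rep('card white',box(140,260,205,300)&(br>150))
E
```

```text
clip 3-30 672 rect [543.  19.] [118. 116.] mean [536.4  15.9   5.6] long axis deg -169.1 z [ 3.   5.4 15.1]
clip 30-50 19 rect [542.  17.] [68. 29.] mean [551.   18.7  42.8] long axis deg -175.1 z [31.4 44.2 49.9]
clip 50-64 297 rect [542.  17.] [70. 30.] mean [542.1  17.1  60.2] long axis deg -167.5 z [50.4 61.7 63.9]
clip 64-85 258 rect [542.  17.] [67. 26.] mean [541.6  17.   72.1] long axis deg -168.1 z [64.1 71.  84.7]
clip 85-115 271 rect [542.  17.] [34. 47.] mean [542.2  17.1  96.5] long axis deg 102.2 z [ 85.3  98.5 104.2]
frame 3-30 1030 rect [536. 252.] [226. 174.] mean [532.  249.4   7.5] long axis deg 76.9 z [ 3.   7.2 25.4]
frame 30-50 50 rect [536. 241.] [146.  99.] mean [531.7 243.3  40.5] long axis deg 76.2 z [30.6 40.3 49.9]
frame 50-64 1390 rect [534. 246.] [151. 100.] mean [532.5 245.   58.9] long axis deg 76.7 z [51.5 59.4 62.8]
frame 64-85 17 rect [554. 236.] [112.  43.] mean [536.5 231.4  73.4] long axis deg 64.2 z [64.  73.5 83.8]
frame 85-115 186 rect [534. 246.] [121.   4.] mean [533.2 243.8 103.8] long axis deg 76.5 z [ 86.4 104.7 107.9]
bar white 260 rect [542.  17.] [65. 35.] mean [nan nan nan] long axis deg nan z [nan nan nan]
card white 213 rect [537. 265.] [160.   7.] mean [533.6 247.1  92.9] long axis deg 76.6 z [  5.5 104.2 107.8]
```

View pics/crop.png

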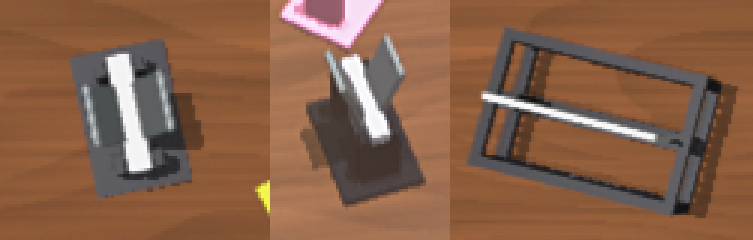

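The crop shows the grey clip with its bright steel bar between two handle plates, in the black rest. Its origin is at about (542,17), with the bar along 12°. The divider card is at (534,246), lying along 76.6°. I'll approach above the clip first.

Call:
arm_command(
  plan=[
    [1,-0.037,-0.0276,0.004,0],
    [1,-0.037,-0.0276,0.004,0],
    [1,-0.037,-0.0276,0.004,0],
    [1,-0.037,-0.0276,0.004,0],
    [1,-0.037,-0.0276,0.004,0],
    [1,-0.037,-0.0276,0.004,0],
    [1,-0.037,-0.0276,0.004,0],
    [1,-0.037,-0.0276,0.004,0],
    [1,-0.037,-0.0276,0.004,0],
    [1,-0.037,-0.0276,0.004,0],
    [1,-0.037,-0.0276,0.004,0],
    [1,-0.037,-0.0276,0.004,0],
    [1,-0.037,-0.0276,0.004,0],
    [1,-0.037,-0.0276,0.004,0],
    [1,0,0,0,-0.161],
    [1,0,0,0,-0.161],
    [1,0,0,0,-0.161],
    [1,0,0,0,0],
  ],
)

```text
clock: 2.35
eef_pos: [542.8, 17.4, 149.2]
eef_rot: [3.141, -0.001, -2.933]
wrist_force: [-0.4, 0.5, 0.1]
finger_gap: 93.9
finger_force: 0.0
```

```bash
python3 - <<'E'
from h import *
c=cam('wrist'); cv2.imwrite('pics/w1.png',c['img']); P=cloud(c); print(c['e'],c['orientation'])
Z=P[...,2]; d=np.hypot(P[...,0]-542,P[...,1]-17)
for z0,z1 in((50,66),(66,85),(92,112)):
    m=(Z>z0)&(Z<z1)&(d<60)
    if m.sum()>20:
        Q=P[m]; xy=Q[:,:2].astype(np.float32); print(z0,m.sum(),cv2.minAreaRect(xy),np.percentile(Q[:,2],[2,50,98]))
E
```

```text
[469.83611358   1.21682627 329.30716701] [ 2.87750815e+00 -2.88685841e-04  1.77851416e+00]
50 1857 ((543.6969604492188, 14.787555694580078), (69.79661560058594, 29.305097579956055), 11.833934783935547) [52.17129664 64.4081765  65.84791168]
66 1134 ((542.5621948242188, 16.610414505004883), (65.43891143798828, 32.531700134277344), 19.730688095092773) [66.08333527 75.50547515 84.62788837]
92 1409 ((543.9109497070312, 14.847859382629395), (34.69075393676758, 47.16109848022461), 12.307458877563477) [ 92.43023047 101.58408015 104.19381947]
```

View pics/w1.png

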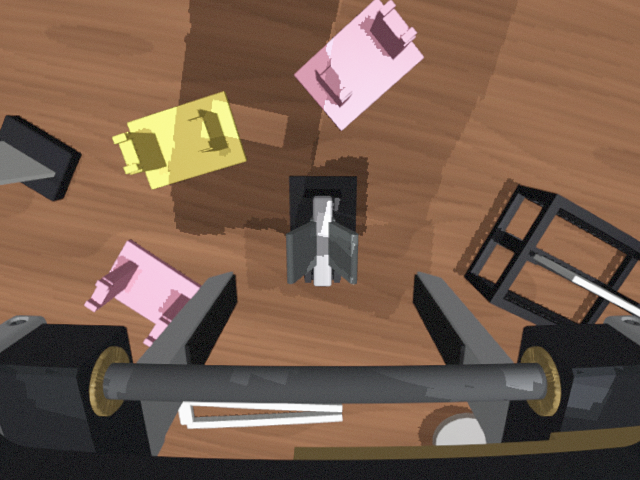

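The wrist view shows the clip centred at about pixel (323,240), midway between the fingers and in line with them. Next I'll descend and squeeze.

Call:
arm_command(
  plan=[
    [1,0,-0.002,0.02,0],
    [1,0,0,0.02,0],
    [1,0,0,0.02,0],
    [1,0,0,0.009,0],
    [1,0,0,0,0],
    [-1,0,0,0,0],
    [-1,0,0,0,0],
    [-1,0,0,0,0],
    [-1,0,0,0,0],
    [-1,0,0,0,0],
    [-1,0,0,0,0],
    [-1,0,0,0,0],
    [-1,0,0,0,0],
  ],
  newtons=18,
)

```text
clock: 4.03
eef_pos: [544.6, 15.5, 82.3]
eef_rot: [-3.141, 0.004, -2.932]
wrist_force: [-1.5, 0.3, 17.2]
finger_gap: 17.5
finger_force: 10.1
```

Call:
arm_command(
  plan=[
    [-1,0,0,-0.004,0],
    [-1,0,0,-0.006,0],
    [-1,0,0,-0.01,0],
    [-1,0,0,-0.015,0],
    [-1,0,0,-0.025,0],
    [-1,0,0,-0.02,0],
    [-1,0,0,0,0],
    [-1,0,0,0,0],
  ],
)

```text
clock: 5.03
eef_pos: [543.1, 15.5, 159.9]
eef_rot: [3.141, -0.001, -2.932]
wrist_force: [-0.2, 0.3, -0.8]
finger_gap: 14.8
finger_force: 18.0
```

Call:
arm_command(
  plan=[
    [-1,0,0,-0.025,0],
    [-1,0,0,-0.025,0],
    [-1,-0.0056,0.0325,0,0],
    [-1,-0.0056,0.0325,0,0],
    [-1,-0.0056,0.0325,0,0],
    [-1,-0.0056,0.0325,0,0],
    [-1,-0.0056,0.0325,0,0],
    [-1,-0.0056,0.0325,0,0],
    [-1,-0.0056,0.0325,0,0],
    [-1,0,0,0,0.183],
    [-1,0,0,0,0.183],
    [-1,0,0,0,0.183],
    [-1,0,0,0,0.183],
    [-1,0,0,0,0.183],
    [-1,0,0,0,0.183],
    [-1,0,0,0,0.183],
    [-1,0,0,0,0.183],
    [-1,0,0,0,0.183],
    [-1,0,0,0,0.183],
    [-1,0,0,0,0.183],
  ],
)

```text
clock: 7.52
eef_pos: [534.2, 246.0, 209.3]
eef_rot: [-3.14, 0.001, 1.332]
wrist_force: [-0.2, -0.1, -0.8]
finger_gap: 14.9
finger_force: 18.0
```

Call:
arm_command(
  plan=[
    [-1,0,0,0,0],
    [-1,0,0,0,0],
  ],
)

```text
clock: 7.78
eef_pos: [534.3, 246.1, 209.9]
eef_rot: [-3.141, 0.001, 1.342]
wrist_force: [-0.4, -0.2, -0.5]
finger_gap: 15.0
finger_force: 18.0
```

```bash
python3 - <<'E'
from h import *
s=manip.read_state(); t=s['eef_pos']; print(t)
c=cam('wrist'); w=cloud(c); d=cam('scene'); S=cloud(d)
cv2.imwrite('pics/p2.png',np.hstack([cv2.resize(c['img'],(400,300)),cv2.resize(d['img'][130:280,340:540],(400,300))]))
# bar bright pixels and everything near the tool axis, by height (scene, wrist)
for n,P,I in(('w',w,c['img']),('s',S,d['img'])):
    r=np.hypot(P[...,0]-t[0],P[...,1]-t[1])
    for z0,z1 in((100,109),(112,135),(135,160),(160,185),(185,205),(205,240)):
        m=(P[...,2]>z0)&(P[...,2]<z1)&(r<75)
        if m.sum()>10:
            Q=P[m]; q=cv2.minAreaRect(Q[:,:2].astype(np.float32)); print(n,z0,m.sum(),np.round(q[0],1),np.round(q[1],1),round(q[2],1),np.percentile(Q[:,2],[2,98]).round(1))
E
```

```text
[534.30906416 246.12722709 209.8980697 ]
w 100 241 [545.4 285.2] [35.1  3.9] 76.8 [104.4 107.2]
w 135 423 [536.4 247.9] [33.5 41.1] 77.0 [149.6 159.7]
w 160 718 [538.8 258.5] [47.5 34.2] 76.7 [160.6 184.4]
w 185 1787 [536.4 247.8] [69.5 20.5] 76.0 [185.9 201.6]
w 205 3009 [537.7 248.4] [35.7 36. ] 25.0 [208.7 239.1]
s 100 182 [533.7 243.5] [119.6   8.9] 76.0 [100.3 108.4]
s 135 90 [536.8 247. ] [33.5 37.7] 75.6 [147.8 159.6]
s 160 216 [545.1 244.3] [65.9 15.5] 77.6 [160.4 184.8]
s 185 278 [536.5 246.7] [70.  23.2] 72.4 [185.4 203.7]
s 205 139 [544.3 242.3] [35.5 22.6] 61.9 [205.3 238.1]
```

View pics/p2.png

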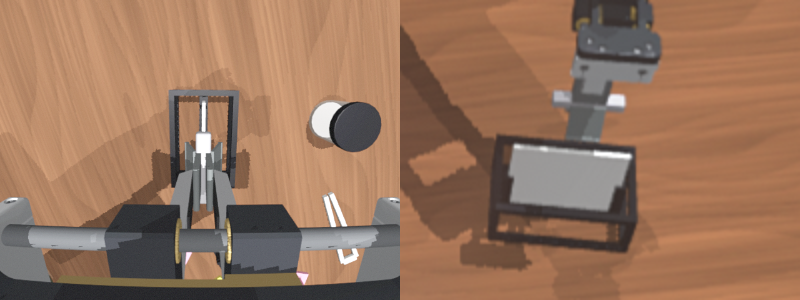

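The wrist view shows the bar and jaws in line with the card at about (205,150–200). The scene view shows the clip upright above the card's middle, and the wrist depth puts the clip within about 0.2 mm of the card across its faces. Next I'll lower it by 64 mm.

Call:
arm_command(
  plan=[
    [-1,0,0,0.012,0],
    [-1,0,0,0.012,0],
    [-1,0,0,0.012,0],
    [-1,0,0,0.01,0],
    [-1,0,0,0.01,0],
    [-1,0,0,0.008,0],
    [-1,0,0,0,0],
    [-1,0,0,0,0],
    [-1,0,0,0,0],
  ],
)

```text
clock: 9.0
eef_pos: [534.6, 246.2, 146.9]
eef_rot: [3.141, -0.0, 1.338]
wrist_force: [-0.1, -0.6, 0.2]
finger_gap: 14.4
finger_force: 18.0
```

```bash
python3 - <<'E'
from h import *
s=manip.read_state(); t=s['eef_pos']; print(t,s['wrist_force'],s['finger_gap'])
c=cam('wrist'); w=cloud(c); d=cam('scene'); S=cloud(d)
cv2.imwrite('pics/p3.png',np.hstack([cv2.resize(c['img'][120:420,160:560],(400,300)),cv2.resize(d['img'][150:270,360:520],(400,300))]))
for n,P in(('w',w),('s',S)):
    r=np.hypot(P[...,0]-t[0],P[...,1]-t[1])
    for z0,z1 in((50,65),(76,96),(100,109),(112,118),(118,140)):
        m=(P[...,2]>z0)&(P[...,2]<z1)&(r<90)
        if m.sum()>10:
            Q=P[m]; q=cv2.minAreaRect(Q[:,:2].astype(np.float32)); print(n,z0,m.sum(),np.round(q[0],1),np.round(q[1],1),round(q[2],1),np.percentile(Q[:,2],[2,98]).round(1))
E
```

```text
[534.60663193 246.23498814 146.86705103] [-0.14994186 -0.64361305  0.24190554] 14.445839507929977
w 50 5927 [535.3 244. ] [149.7 100.6] 76.4 [54.3 62.2]
w 76 408 [541.2 266.9] [72.6 41.1] 76.8 [85.9 95.6]
w 100 617 [535.9 243.7] [120.1  32.5] 77.7 [100.7 108.6]
w 112 164 [537.8 253.5] [22.5 26.2] 76.9 [112.  117.8]
w 118 1897 [536.5 248. ] [69.4 22.8] 75.8 [119.4 136.8]
s 50 1043 [533.7 243.8] [150.5 106.7] 77.0 [51.  64.3]
s 76 314 [539.1 241.5] [118.2  36.6] 66.0 [77.1 95.6]
s 100 186 [540.7 241.2] [118.6  24.8] 77.0 [100.3 108.6]
s 112 50 [543.3 243.9] [62.9 11.9] 73.0 [112.5 117.9]
s 118 278 [538.2 247. ] [69.4 23.3] 77.0 [119.2 138.8]
```

View pics/p3.png

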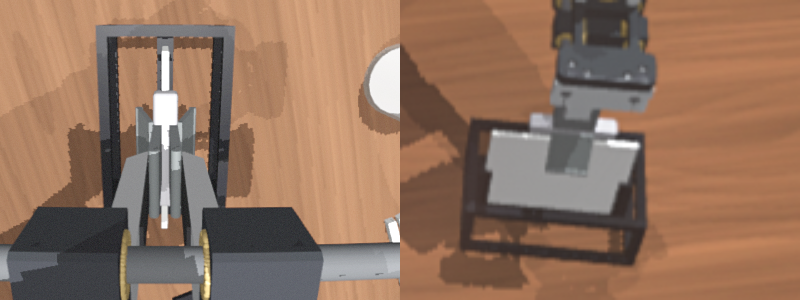

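The wrist view shows the card's edge running midway between the spread jaws at about (165,200). The scene view shows the jaw overlapping the card's upper part, clear of the frame bars. The clip is about 4 mm off along the card and 0.2 mm across it, and the wrist force is near zero.

```bash
python3 -c "
from cell import ticket; print(ticket.sign_off())"
```

```text
the job is handed in; nothing more can be done
None
```

I've handed the job in with the clip held squeezed wide open over the middle of the divider card's top edge. By my last measurement it was about 4 mm off along the card, 0.2 mm across it and roughly 22 mm deep, with no contact showing; the sign-off gave no verdict.

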